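Demagnetise the thumb nuts and gather them in the tray's pouring corner

TASK

Take the small steel tray by the black grip of its handle and, holding it level and centred over the sprung plate of the demagnetiser, press it down until the plate is fully home. Then lift the tray clear and tilt it steeply (about 35 degrees) towards its corner with the pouring lip, so that all four loose nuts slide together into that corner and none is spilt. Finish while still holding the tray tilted in the air, well above the bench and touching nothing else; do not put it down or let go, and leave the other things on the bench where they lie.

Things in the scene. Friction and masses are not known exactly. Their poses are not given: they have to be found in the camera images.
- tray: loose open steel tray, 150 (its x) x 110 (y) x 32 mm (z), walls and floor 3 mm, about 0.22 kg; origin: centre of its underside, z up. A rigid arched handle stands over its middle: posts outside the long walls (x = 0, y = +-57 mm), a crossbar along y with a black grip block. A small pouring lip, a flat steel tab jutting 20 mm out at rim height, marks the corner at -x, -y only
- tray_grip (a point): centre of the black grip block on the tray's handle, 84 mm above the tray's underside and over its middle; the block is 14 mm thick (tray's x, close the fingers in this direction), 56 mm long (y) and 24 mm tall (z); the crossbar beyond its ends is 8 x 8 mm
- tray_corner (a point): inner corner of the tray's floor under the pouring lip, at (-72, -52, 3) mm in the tray's frame
- nut0: loose round steel thumb nut lying flat in the tray, 18 mm across, 12 mm high, 20 g; origin at the centre of its underside. It slides on the smooth floor once tilted 9 to 14 degrees; to gather all past walls and each other, tilt about 35 degrees towards the corner, along the bisector of its two walls
- nut1: loose round steel thumb nut lying flat in the tray, 18 mm across, 12 mm high, 20 g; origin at the centre of its underside. It slides on the smooth floor once tilted 9 to 14 degrees; to gather all past walls and each other, tilt about 35 degrees towards the corner, along the bisector of its two walls
- nut2: loose round steel thumb nut lying flat in the tray, 18 mm across, 12 mm high, 20 g; origin at the centre of its underside. It slides on the smooth floor once tilted 9 to 14 degrees; to gather all past walls and each other, tilt about 35 degrees towards the corner, along the bisector of its two walls
- nut3: loose round steel thumb nut lying flat in the tray, 18 mm across, 12 mm high, 20 g; origin at the centre of its underside. It slides on the smooth floor once tilted 9 to 14 degrees; to gather all past walls and each other, tilt about 35 degrees towards the corner, along the bisector of its two walls
- demag: demagnetiser, a grey box fixed to the bench, 140 (x) x 120 (y) x 40 mm with a sprung metal plate on top; origin at the centre of its underside
- plate_top (a point): centre of the upper face of the sprung plate, 120 x 100 mm, 56 mm above the bench when free; it sinks straight down with the plate
- plate (a joint): how far the sprung plate is pressed down: 0 free, 0.008 m fully home against its stop. It begins to yield at about 5 N, and takes about 11 N in all (the loaded tray's weight of about 3 N included) to be fully home; it springs back
- screwdriver: bystander: screwdriver 170 mm long lying on the bench between the tray and the demagnetiser; to be left alone
- phone: bystander: opened phone 150 x 72 x 8 mm lying at one side of the work area; to be left alone
- tweezers: bystander: steel tweezers 120 mm long, 4 mm high, lying at one side of the work area; to be left alone
- flux_jar: bystander: white jar, 52 mm across, 45 mm tall, beyond the work area; to be left alone
- solder_spool: bystander: small steel spool, 58 mm across, 35 mm tall, beyond the work area; to be left alone
- cleaner: bystander: white bottle, 60 mm across, 130 mm tall, beyond the work area; to be left alone
There are look-alikes about, which are no part of the job. What is shaped like the demag but pink is not meant.

How it is judged:
By the outcome, as a careful person would: the job done as asked, in the order asked, and still so for the second after the job is handed in, while the arm keeps its last pose, push and grip.
It also fails if it takes over 48 s, if anything falls off the work surface, if the arm or the gripper's body presses on something with over 40 N, if the wrist force passes 120 N, or if a joint passes its speed limit or range.

ROBOT

A 6-joint arm with a two-finger parallel gripper is mounted at the origin on the work surface. World frame = base frame: x ahead of the robot, y to its left, z up, the work surface at z = 0. Lengths are in m, angles in degrees, forces in N, time in s.
With the tool pointing down it reaches from about 0.325 to 0.775 m from the base axis. Payload 5.5 kg.
Tool frame: the origin (TCP) lies at the very end of the fingers, on their centre line; the grasp point (between the pads) lies 19 mm behind it (r.tcp_to_grasp is the z of the grasp point in the tool frame, in m); z points along the fingers, y is the line along which they close (so a half turn about z gives the same grasp; the last joint's range is limited). The gripper opens to 85 mm and grips with 20 to 120 N. Pads are 22 mm wide; open, the fingers measure 114 mm over their backs; the gripper's body (76 mm by 85 mm) begins 54 mm behind the grasp point. The pads swing forward as they close: fully open they stand 13 mm farther back than shut.
Start: joints at [-69.082, 5.22, 70.514, -0, 104.267, -3.249], TCP at [0.246, -0.547, 0.231] pointing down, gripper open.
Joint ranges: [-164.24, 164.24], [-49.07, 125.15], [9.68, 141.18], [-86.29, 266.29], [3.28, 154.24], [-151.56, 151.56]. Speed limits (degrees/s): [147.25, 147.25, 172.46, 180, 180, 180].

INTERFACE

Orientations are given as [roll, pitch, yaw] about the fixed x, y, z axes, in that order (R = Rz(yaw) Ry(pitch) Rx(roll)).
In Python, from workcell import r gives the robot as it stands.
- The arm moves only by the tool servo_tool, never from a script. Its argument "motion" is a list of rows, each a list of 6 numbers: the shift along the world's x, y, z in units of 30 mm (1.0 is 30 mm), then the turn, a rotation vector about the world's x, y, z in rad. In form: [[x, y, z, rx, ry, rz], ...]. A call has 1 to 8 rows; each row is the pose to reach, as a shift and turn from the pose commanded when the call began; what a row does not reach only later rows make up. A row lasts 1/12 s, in which the tool goes at most 41.7 mm and 7.16 degrees, less where a joint would pass 70% of its speed; a pose out of reach is approached as far as the arm can. A call with a gripper value outside its range is refused whole. "hand" is the opening, from 0 (shut) to 1 (fully open), set as the call begins (left out, the last holds). The fingers move at their own pace and stop on an object; "squeeze" is the grip in N (left out, the last holds). Time passes only in rows, so rows that repeat a pose let the fingers close. It gives the time, the measured TCP pose, the force, the opening and the grip force at its end, in the units of the state.
- r.get_state(): the state, without advancing time (a new reading comes with each control period).
- r.camera(name): name is "scene" or "top" or "wrist"; returns the picture (384x512x3 uint8, blue, green, red); there is no depth.
- r.camera_model(name): a dict with "fov_y" (degrees; the focal length in pixels is half the picture's height over the tangent of half this angle, whatever the lens; pixels are square), "cx", "cy" (the principal point, pixels), "origin" and "attitude" of the camera in the world; the wrist camera has in their place "tool_from_camera" (4x4, takes a point from camera to tool coordinates, whose origin is the TCP and whose axes are the flange's). Camera axes: x right, y down, z forward; pixel columns grow to the right and rows downward; lengths in m; the calibration is good to about 2 mm. A picture is of the moment at which its call begins: read the wrist's pose just before it. camera_model takes no time and is no camera call.
- r.hand_in(): hands the job in; it is judged then, once.
The state is a dict: "clock": time; "qpos": joint angles; "qd": joint speeds; "effort": joint torques, N m; "position": TCP position; "eef_rot": TCP orientation; "ft_force": force on the tool from outside, world axes, zero at the start; "ft_torque": the same for the moment, N m; "grip_width": finger opening in m; "grasp_force": force on a finger pad.
Only numpy, scipy, OpenCV 4.12 (cv2) and the standard library are available. Lean on these libraries where they do the work, as an engineer would, in place of code of your own. Each camera call takes 0.05 s, during which the arm holds its last target. There are 200 camera calls.

## Working session

There is one attempt and no reset: what is moved stays moved. The work goes in short steps, Python scripts to look and compute and a tool call to move; the robot and the scene stay as the last step left them, time stands still between calls to the robot, and variables do not carry over. Pictures are saved under pics/ and viewed, at most 10 in all, crops included, and the job is handed in when it is done.

Besides the shell and the picture viewer there is one more tool, called after ">>>" as name(argument=value, ...) on one line, values as JSON. servo_tool: Moves the arm, as the interface text tells. Its arguments: {"type":"object","properties":{"motion":{"type":"array","items":{"type":"array","items":{"type":"number"}}},"hand":{"type":"number"},"squeeze":{"type":"number"}},"required":["motion"]}

```bash
mkdir -p pics; python3 - <<'E'
from workcell import r
import cv2,numpy as np
for n in("scene","top"):
    cv2.imwrite(f"pics/{n}0.png",r.camera(n)); print(n,r.camera_model(n))
print(r.camera_model("wrist")); print(r.get_state(),r.tcp_to_grasp)
E
```

```text
scene {'fov_y': 45.150917221721585, 'cx': 255.18900480740209, 'cy': 197.01972699958293, 'origin': array([1.31634321, 0.49652389, 1.22134451]), 'attitude': array([-142.75632237,   -0.2642771 ,  119.71727896])}
top {'fov_y': 48.58244573491954, 'cx': 252.91989452559872, 'cy': 188.82856586715243, 'origin': array([0.37122294, 0.06782842, 1.44178603]), 'attitude': array([-172.24134629,    0.74785809,  -89.7255097 ])}
{'fov_y': 70.60887308261307, 'cx': 256.5216919526723, 'cy': 195.29490804813307, 'tool_from_camera': array([[ 5.07220606e-04, -9.56145185e-01, -2.92892689e-01,
         7.56867302e-02],
       [ 9.99999354e-01,  1.87081908e-04,  1.12103451e-03,
        -6.61167087e-04],
       [-1.01707683e-03, -2.92893068e-01,  9.56144663e-01,
        -1.43090290e-01],
       [ 0.00000000e+00,  0.00000000e+00,  0.00000000e+00,
         1.00000000e+00]])}
{'clock': 0.1, 'qpos': array([-6.90810190e+01,  5.26040970e+00,  7.05765078e+01, -1.27015377e-04,
        1.04267896e+02, -3.24897904e+00]), 'qd': array([-0.01512649, -0.06323417, -0.16953169,  0.07765113,  0.04444286,
       -0.00171167]), 'effort': array([ 3.69922811e-03, -4.60219002e+01, -4.19217575e+01,  5.19121284e-05,
        1.06201516e-02,  1.61911674e-05]), 'position': array([ 0.24554785, -0.54716422,  0.23023202]), 'eef_rot': array([-1.79895348e+02, -5.81732088e-03,  2.41679236e+01]), 'ft_force': array([ 0.48511724, -0.26413527,  0.7103131 ]), 'ft_torque': array([-0.05362007, -0.01919422, -0.02071396]), 'grasp_force': 0.0, 'grip_width': 0.08536340360311484} -0.0187
```

View pics/top0.png

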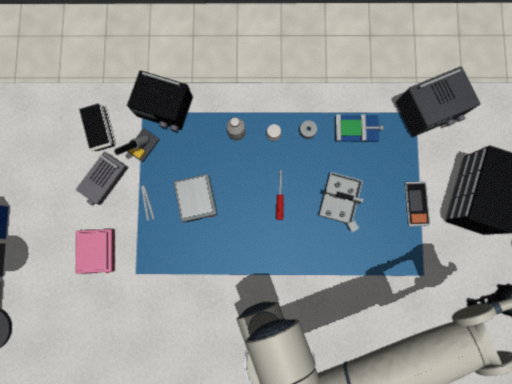

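View pics/scene0.png

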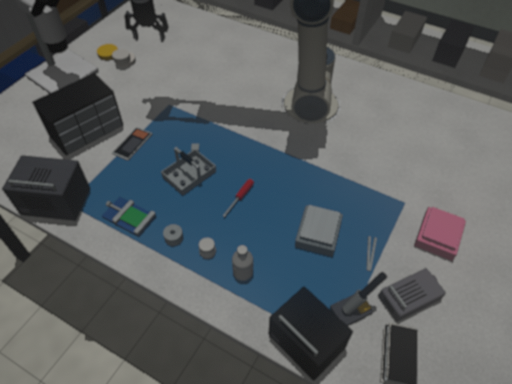

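The top view shows the tray at about (341,198), with its grip near (346,196) and its lip at (352,227). The grey demagnetiser is at (195,198), the pink look-alike at (95,250) and the screwdriver at (280,200). The scene view agrees: tray (188,170), demag (320,228).

```bash
cat > h.py <<'E'
from workcell import r
import cv2,numpy as np
from scipy.spatial.transform import Rotation as R
def cam(n):
    m=r.camera_model(n)
    if n=="wrist":
        s=r.get_state(); T=np.eye(4); T[:3,:3]=R.from_euler("xyz",s["eef_rot"],degrees=True).as_matrix(); T[:3,3]=s["position"]
        T=T@np.array(m["tool_from_camera"]); o,A=T[:3,3],T[:3,:3]
    else: o,A=m["origin"],R.from_euler("xyz",m["attitude"],degrees=True).as_matrix()
    return o,A,192/np.tan(np.radians(m["fov_y"]/2)),m["cx"],m["cy"]
def ray(c,u,v):
    o,A,f,cx,cy=c; return o,A@np.array([(u-cx)/f,(v-cy)/f,1])
def onz(c,u,v,z):
    o,d=ray(c,u,v); return (o+d*(z-o[2])/d[2])
def proj(c,p):
    o,A,f,cx,cy=c; q=A.T@(np.array(p)-o); return np.array([cx+f*q[0]/q[2],cy+f*q[1]/q[2]])
E
python3 - <<'E'
from h import *
t=cv2.imread("pics/top0.png"); c=cam("top"); s=cam("scene")
for n,u,v,z in[("grip",345,197,.084),("lip",352,227,.032),("traymid",340.5,197,.032),("plate",195,198,.056),("pink",95,250,.04),("driver",280,210,.01)]:
    p=onz(c,u,v,z); print(n,p.round(3),np.hypot(*p[:2]).round(3),"scene",proj(s,p).round(0))
a=cv2.resize(t[160:240,310:385],None,fx=5,fy=5,interpolation=2); b=cv2.resize(t[160:240,160:235],None,fx=5,fy=5,interpolation=2)
cv2.imwrite("pics/crop.png",np.hstack([a,b]))
E
```

```text
grip [ 0.531 -0.209  0.084] 0.57 scene [186. 157.]
lip [ 0.437 -0.24   0.032] 0.499 scene [196. 146.]
traymid [ 0.537 -0.204  0.032] 0.574 scene [188. 169.]
plate [0.529 0.277 0.056] 0.597 scene [319. 222.]
pink [0.358 0.604 0.04 ] 0.702 scene [439. 229.]
driver [ 0.494 -0.004  0.01 ] 0.494 scene [245. 187.]
```

View pics/crop.png

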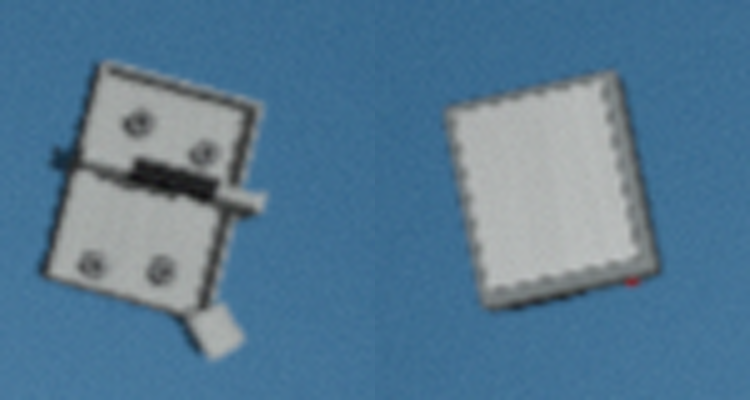

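The enlarged crops give the tray yaw as about -16°, with the grip centre at top-view (344.8,195.6) and the lip at the robot-side right corner. The demag yaw is about +11°. Next I'll move over the tray for a wrist view.

>>> servo_tool(motion=[[0.5, 0.6, 0, 0, 0, 0.05], [1.2, 1.5, 0, 0, 0, 0.13], [2.2, 2.6, 0, 0, 0, 0.23], [3.2, 3.7, 0, 0, 0, 0.33], [4.2, 4.8, 0, 0, 0, 0.43], [5.2, 5.9, 0, 0, 0, 0.53], [6.2, 7.0, 0, 0, 0, 0.63], [7.0, 8.0, 0, 0, 0, 0.72]], hand=1)

```text
clock: 0.77
position: [0.4493, -0.3144, 0.2307]
eef_rot: [-180.0, -0.0, 65.7]
ft_force: [0.9, -0.1, 0.4]
grip_width: 0.0853
grasp_force: 0.0
```

>>> servo_tool(motion=[[1.0, 1.1, 0, 0, 0, 0.06], [1.7, 2.1, 0, 0, 0, 0.1], [2.3, 2.9, 0, 0, 0, 0.13], [2.6, 3.3, 0, 0, 0, 0.15], [2.6, 3.3, 0, 0, 0, 0.15], [2.6, 3.3, 0, 0, 0, 0.15]])

```text
clock: 1.27
position: [0.5265, -0.2165, 0.2306]
eef_rot: [-179.9, 0.0, 74.1]
ft_force: [-1.1, -0.6, 0.3]
grip_width: 0.0853
grasp_force: 0.0
```

```bash
python3 - <<'E'
from h import *
s=r.get_state(); print(s["clock"],s["position"],s["eef_rot"],s["qd"].round(1))
c=cam("wrist"); np.savez("w1.npz",o=c[0],A=c[1]); cv2.imwrite("pics/w1.png",r.camera("wrist"))
E
```

```text
1.2667 [ 0.52651771 -0.21650443  0.23061658] [-1.79926368e+02  1.00203361e-02  7.41008775e+01] [-2.2 -0.5  0.2 -0.5 -0.1 -0.1]
```

View pics/w1.png

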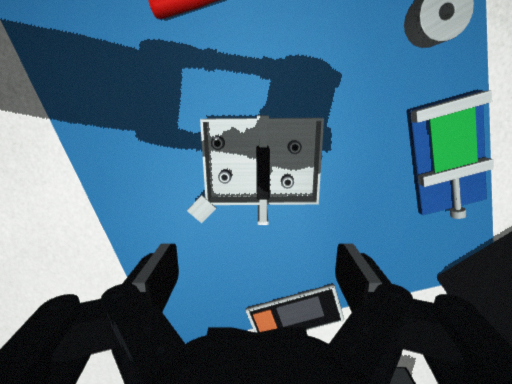

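The wrist view shows the tray upright and well aligned, with rim corners at about (203,119), (323,119), (319,204) and (207,203). The grip block is centred near (263,172), the lip is at (201,208), and all four nuts are visible.

```bash
python3 - <<'E'
from h import *
d=np.load("w1.npz"); c=list(cam("wrist")); c[0],c[1]=d["o"],d["A"]
im=cv2.imread("pics/w1.png"); g=cv2.cvtColor(im,cv2.COLOR_BGR2HSV)
# tray rim: bright low-sat or dark-nonblue pixels
m=((g[...,1]<90)).astype(np.uint8)*255; m[:110]=0; m[235:]=0; m[:,:180]=0; m[:,340:]=0
m=cv2.morphologyEx(m,cv2.MORPH_CLOSE,np.ones((9,9)))
mo=cv2.morphologyEx(m,cv2.MORPH_OPEN,np.ones((41,41)))
ct=max(cv2.findContours(mo,0,2)[0],key=cv2.contourArea); rc=cv2.minAreaRect(ct); print(rc)
q=cv2.approxPolyDP(cv2.convexHull(ct),8,True)[:,0].astype(float);print(q)
P=np.array([onz(c,*p,.032) for p in q]); print(P.round(4),P.mean(0)); 
for i in range(len(P)): e=P[(i+1)%len(P)]-P[i]; print(np.linalg.norm(e[:2]).round(4),np.degrees(np.arctan2(e[1],e[0])).round(1))
k=(im.max(2)<30).astype(np.uint8); k[:135]=0;k[215:]=0;k[:,:245]=0;k[:,285:]=0
n,l,s,cc=cv2.connectedComponentsWithStats(k); i=1+s[1:,4].argmax(); print(s[i],cc[i])
x,y,w,h=s[i][:4]; print("grip", onz(c,x+w/2,y+h/2,.096), onz(c,x+w/2,y,.096),onz(c,x+w/2,y+h,.096))
# two-view check of grip
ct_=cam("top"); print(onz(ct_,344.8,195.6,.096))
E
```

```text
((261.5, 161.0), (86.0, 117.0), 90.0)
[[320. 118.]
 [318. 203.]
 [204. 204.]
 [203. 119.]]
[[ 0.6198 -0.1715  0.032 ]
 [ 0.5947 -0.2775  0.032 ]
 [ 0.4484 -0.2373  0.032 ]
 [ 0.483  -0.1338  0.032 ]] [ 0.5364951  -0.20503398  0.032     ]
0.1089 -103.3
0.1518 164.6
0.1091 71.5
0.1419 -15.4
[257 146  13  53 504] [263.13492063 168.2718254 ]
grip [ 0.53811537 -0.20379202  0.096     ] [ 0.5454176  -0.17734575  0.096     ] [ 0.53037103 -0.23183947  0.096     ]
[ 0.53368018 -0.20576646  0.096     ]
```

>>> servo_tool(motion=[[0.2, 0.2, -0.5, 0, 0, 0.01], [0.35, 0.4, -1.3, 0, 0, 0.01], [0.35, 0.4, -2.2, 0, 0, 0.01], [0.35, 0.4, -3.2, 0, 0, 0.01], [0.35, 0.4, -4.2, 0, 0, 0.01], [0.35, 0.4, -5.0, 0, 0, 0.01], [0.35, 0.4, -5.5, 0, 0, 0.01], [0.35, 0.4, -5.55, 0, 0, 0.01]], hand=1)

```text
clock: 1.98
position: [0.5338, -0.2057, 0.0601]
eef_rot: [-179.6, -0.0, 74.4]
ft_force: [-0.1, -0.3, -0.2]
grip_width: 0.0854
grasp_force: 0.0
```

>>> servo_tool(motion=[[0, 0, 0, 0, 0, 0], [0, 0, 0, 0, 0, 0]])

```text
clock: 2.15
position: [0.5371, -0.2063, 0.0662]
eef_rot: [179.9, 0.0, 74.5]
ft_force: [-0.5, -0.1, -0.1]
grip_width: 0.0853
grasp_force: 0.0
```

```bash
python3 - <<'E'
from h import *
s=r.get_state(); print(s["clock"],s["position"],s["eef_rot"],s["ft_force"])
cv2.imwrite("pics/w2.png",r.camera("wrist"))
E
```

```text
2.15 [ 0.53706061 -0.20629191  0.06622346] [1.79901123e+02 2.48004365e-02 7.45044824e+01] [-0.49379637 -0.11487927 -0.10984105]
```

View pics/w2.png

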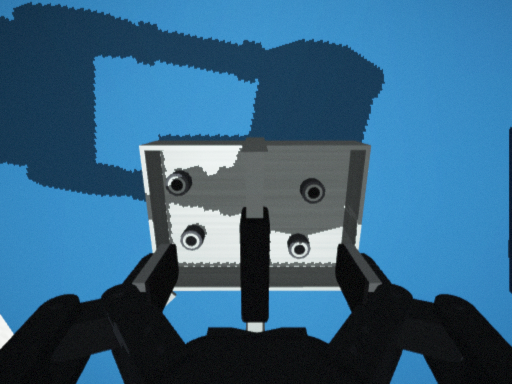

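The fingers straddle the block, centred at column 256, and the nuts are undisturbed. Closing now.

>>> servo_tool(motion=[[0, 0.05, -0.05, 0, 0, 0], [0, 0.05, -0.05, 0, 0, 0], [0, 0.05, -0.05, 0, 0, 0], [0, 0.05, -0.05, 0, 0, 0], [0, 0.05, -0.05, 0, 0, 0], [0, 0.05, -0.05, 0, 0, 0], [0, 0.05, -0.05, 0, 0, 0], [0, 0.05, -0.05, 0, 0, 0]], hand=0, squeeze=100)

```text
clock: 2.87
position: [0.5369, -0.2037, 0.0636]
eef_rot: [180.0, -0.0, 74.6]
ft_force: [-1.9, 0.1, 3.5]
grip_width: 0.0127
grasp_force: 98.1
```

>>> servo_tool(motion=[[0, 0, 0, 0, 0, 0], [0, 0, 0, 0, 0, 0], [0, 0, 0, 0, 0, 0], [0, 0, 0, 0, 0, 0]])

```text
clock: 3.2
position: [0.537, -0.2037, 0.0636]
eef_rot: [180.0, -0.0, 74.6]
ft_force: [-0.9, 0.6, 4.3]
grip_width: 0.0124
grasp_force: 98.2
```

>>> servo_tool(motion=[[0, 0, 0.1, 0, 0, 0], [0, 0, 0.3, 0, 0, 0], [0, 0, 0.7, 0, 0, 0], [0, 0, 1.2, 0, 0, 0], [0, 0, 1.8, 0, 0, 0], [0, 0, 2.3, 0, 0, 0], [0, 0, 2.7, 0, 0, 0], [0, 0, 2.8, 0, 0, 0]])

```text
clock: 3.87
position: [0.5379, -0.2042, 0.1507]
eef_rot: [179.7, 0.0, 74.6]
ft_force: [-0.4, 1.0, -2.3]
grip_width: 0.0126
grasp_force: 97.6
```

>>> servo_tool(motion=[[0, 0, 0, 0, 0, 0], [0, 0, 0, 0, 0, 0], [0, 0, 0, 0, 0, 0]])

```text
clock: 4.12
position: [0.5363, -0.2035, 0.1458]
eef_rot: [-179.9, -0.0, 74.6]
ft_force: [-0.7, 0.6, -3.3]
grip_width: 0.0128
grasp_force: 97.6
```

```bash
python3 - <<'E'
from h import *
s=r.get_state(); print(s["clock"],s["position"],s["eef_rot"],s["ft_force"])
im=r.camera("top"); c=cam("top"); sc=r.camera("scene"); cs=cam("scene")
# demag by contour: non-blue within blue mat
g=cv2.cvtColor(im,cv2.COLOR_BGR2HSV); m=(g[...,1]<70).astype(np.uint8); m[:165]=0;m[235:]=0;m[:,:165]=0;m[:,230:]=0
ct=max(cv2.findContours(m,0,1)[0],key=cv2.contourArea); print(cv2.minAreaRect(ct))
b=((g[...,1]<70)&(g[...,2]>165)).astype(np.uint8)
print(g[198,185:222].tolist())
b[m==0]=0
ct=max(cv2.findContours(b,0,1)[0],key=cv2.contourArea); rc=cv2.minAreaRect(ct); print(rc)
for z in(.056,.04): 
  P=np.array([onz(c,*p,z) for p in cv2.boxPoints(rc)]);print(P.round(4),P.mean(0))
a=cv2.resize(im[160:240,160:235],None,fx=5,fy=5,interpolation=2);b2=cv2.resize(sc[190:270,285:360],None,fx=5,fy=5,interpolation=2)
cv2.imwrite("pics/dem.png",np.hstack([a,b2]))
E
```

```text
4.1167 [ 0.53631773 -0.20345997  0.1457734 ] [-1.79863731e+02 -2.06721209e-02  7.45862356e+01] [-0.7431149   0.63282972 -3.25446023]
((194.6536407470703, 197.71707153320312), (42.04550552368164, 36.31837844848633), 77.90524291992188)
[[70, 4, 180], [84, 7, 179], [98, 6, 180], [90, 3, 175], [78, 7, 177], [100, 4, 178], [78, 7, 179], [78, 7, 180], [90, 4, 177], [83, 6, 174], [80, 4, 179], [75, 3, 179], [78, 7, 183], [80, 4, 182], [90, 7, 180], [78, 7, 183], [90, 7, 182], [80, 4, 180], [90, 4, 179], [83, 6, 181], [68, 6, 183], [80, 4, 180], [75, 3, 179], [70, 4, 178], [90, 4, 145], [99, 14, 125], [90, 16, 130], [90, 17, 120], [105, 33, 93], [103, 130, 118], [103, 140, 144], [103, 144, 145], [103, 142, 145], [103, 141, 147], [103, 144, 145], [103, 142, 145], [103, 140, 148]]
((193.46585083007812, 196.50732421875), (35.41041946411133, 29.334075927734375), 77.90524291992188)
[[0.5811 0.3429 0.056 ]
 [0.6019 0.2485 0.056 ]
 [0.4872 0.2218 0.056 ]
 [0.4668 0.3153 0.056 ]] [0.53423682 0.28212758 0.056     ]
[[0.5835 0.3461 0.04  ]
 [0.6045 0.2505 0.04  ]
 [0.4886 0.2236 0.04  ]
 [0.4679 0.3181 0.04  ]] [0.53611895 0.28460183 0.04      ]
```

View pics/dem.png

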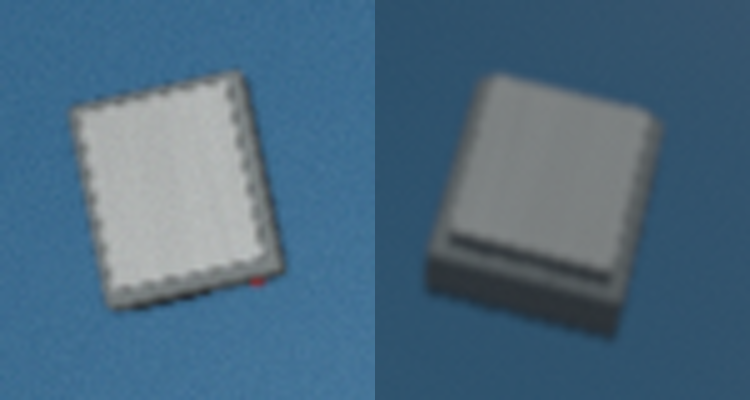

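The clear top view gives the plate centre at about (0.534,0.282) with a yaw of about 13°, and the scene crop shows it free and unobstructed. I'll approach partway and refine with the wrist camera.

>>> servo_tool(motion=[[0, 0.1, 0.1, 0, 0, 0], [0, 0.3, 0.25, 0, 0, 0.01], [0, 0.65, 0.45, 0, 0, 0.03], [0, 1.1, 0.65, 0, 0, 0.05], [0, 1.65, 0.8, 0, 0, 0.08], [0, 2.25, 0.9, 0, 0, 0.11], [0, 2.85, 1.0, 0, 0, 0.14], [0, 3.5, 1.0, 0, 0, 0.18]])

```text
clock: 4.88
position: [0.5372, -0.0968, 0.1792]
eef_rot: [179.9, 0.0, 85.1]
ft_force: [-0.1, 0.1, -2.2]
grip_width: 0.0129
grasp_force: 97.6
```

>>> servo_tool(motion=[[0, 0.65, 0, 0, 0, 0.03], [0, 1.3, 0, 0, 0, 0.07], [0, 1.95, 0, 0, 0, 0.11], [0, 2.6, 0, 0, 0, 0.15], [0, 3.2, 0, 0, 0, 0.18], [0, 3.8, 0, 0, 0, 0.22], [0, 4.35, 0, 0, 0, 0.25], [0, 4.85, 0, 0, 0, 0.28]])

```text
clock: 5.55
position: [0.5365, 0.0493, 0.1784]
eef_rot: [179.9, -0.0, 101.2]
ft_force: [0.5, -0.2, -3.2]
grip_width: 0.0126
grasp_force: 97.6
```

>>> servo_tool(motion=[[0, 0.4, 0, 0, 0, 0.01], [0, 0.7, 0, 0, 0, 0.02], [0, 0.9, 0, 0, 0, 0.03], [0, 1.0, 0, 0, 0, 0.04], [0, 1.0, 0, 0, 0, 0.04], [0, 1.0, 0, 0, 0, 0.04], [0, 1.0, 0, 0, 0, 0.04]])

```text
clock: 6.13
position: [0.5369, 0.0762, 0.1772]
eef_rot: [-180.0, 0.0, 103.2]
ft_force: [0.0, -0.1, -2.9]
grip_width: 0.0126
grasp_force: 97.6
```

```bash
python3 - <<'E'
from h import *
s=r.get_state(); print(s["clock"],s["position"],s["eef_rot"],s["ft_force"],s["qpos"])
c=cam("wrist"); np.savez("w3.npz",o=c[0],A=c[1]); cv2.imwrite("pics/w3.png",r.camera("wrist"))
E
```

```text
6.1333 [0.53692577 0.07617432 0.17723014] [-1.79989583e+02  1.79015431e-02  1.03179843e+02] [ 0.04780605 -0.08785772 -2.87392527] [ 4.49231200e+00 -3.91645339e+00  8.51855029e+01 -1.94958489e-02
  9.87385431e+01 -8.69049014e+00]
```

View pics/w3.png

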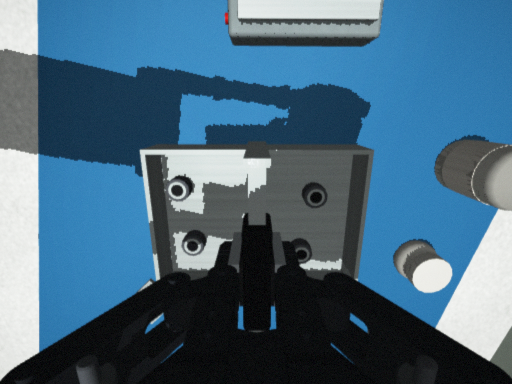

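The tray is held level with the nuts in place. The demag's near edge is visible at the top, with the plate corners at about (236,21) and (379,18).

```bash
python3 - <<'E'
from h import *
d=np.load("w3.npz"); c=list(cam("wrist")); c[0],c[1]=d["o"],d["A"]
im=cv2.imread("pics/w3.png"); g=cv2.cvtColor(im,cv2.COLOR_BGR2GRAY).astype(int)
print(g[5:50:1,300].tolist()); print(g[8,222:250].tolist(),g[8,370:392].tolist())
# plate front edge per column; sides on row 3,15
cols=range(245,372,6); v=[int(np.argmin(np.diff(g[8:32,u])))+8.5 for u in cols]; k=np.polyfit(list(cols),v,1); print(k,v)
for v in(3,14): 
    L=229+np.argmax(np.diff(g[v,229:250]))+.5; Rr=370+np.argmin(np.diff(g[v,370:390]))+.5
    print(v,L,Rr)
    print(onz(c,L,v,.056),onz(c,Rr,v,.056))
A,B=[onz(c,u,np.polyval(k,u),.056) for u in(237,379.5)]
e=B-A; n=np.linalg.norm(e); yaw=np.arctan2(e[1],e[0]); print(A,B,n,np.degrees(yaw)); 
m=(A+B)/2; print("centre",m+.05*np.array([-np.sin(yaw),np.cos(yaw),0]))
# tray rim corners in tray held: bottom underside z = TCP-.0636
z=d["o"][2]; t=r.get_state()["position"]; zr=t[2]-.0636+.032
a,b=onz(c,139,149,zr),onz(c,374,150,zr); e=b-a; y=np.arctan2(e[1],e[0]); print("tray far rim",a,b,np.linalg.norm(e),np.degrees(y),"mid->centre",(a+b)/2-.055*np.array([-np.sin(y),np.cos(y),0]),t)
E
```

```text
[223, 225, 226, 227, 226, 225, 223, 223, 224, 226, 227, 229, 222, 172, 78, 58, 69, 67, 78, 111, 162, 168, 166, 166, 168, 172, 172, 165, 157, 142, 125, 103, 74, 47, 43, 42, 39, 41, 40, 39, 52, 97, 120, 123, 124]
[123, 124, 123, 122, 122, 102, 109, 131, 148, 160, 164, 166, 161, 162, 163, 153, 224, 233, 231, 233, 233, 233, 232, 233, 232, 232, 232, 232] [217, 218, 219, 218, 219, 218, 221, 218, 217, 205, 163, 140, 141, 115, 111, 111, 111, 110, 109, 111, 110, 110]
[1.78806701e-03 1.79038208e+01] [18.5, 17.5, 18.5, 18.5, 18.5, 18.5, 18.5, 18.5, 18.5, 18.5, 18.5, 18.5, 18.5, 18.5, 18.5, 18.5, 18.5, 18.5, 18.5, 18.5, 18.5, 18.5]
3 237.5 379.5
[0.48514349 0.23106146 0.056     ] [0.60087557 0.25832958 0.056     ]
14 237.5 378.5
[0.4868053  0.22325561 0.056     ] [0.60292215 0.25060468 0.056     ]
[0.48705565 0.22004263 0.056     ] [0.60496044 0.24761516 0.056     ] 0.12108586052049558 13.16232304731654
centre [0.53462252 0.28251534 0.056     ]
tray far rim [0.45221909 0.11080462 0.14560467] [0.59903235 0.14455348 0.14560467] 0.15064235354402317 12.946020915799561 mid->centre [0.53794753 0.07407707 0.14560467] [0.53691772 0.07615669 0.17720467]
```

Both views agree on the plate centre at (0.5345,0.2825) with a yaw of 13.1°. Moving over it.

>>> servo_tool(motion=[[0, 0.1, 0, 0, 0, 0], [0, 0.3, 0, 0, 0, 0], [0, 0.65, 0, 0, 0, 0], [0, 1.1, 0, 0, 0, 0], [0, 1.65, 0, 0, 0, 0], [-0.05, 2.25, 0, 0, 0, 0], [-0.1, 2.9, 0, 0, 0, 0], [-0.1, 3.5, 0, 0, 0, 0]])

```text
clock: 6.85
position: [0.5333, 0.1842, 0.1773]
eef_rot: [-180.0, -0.0, 103.3]
ft_force: [0.1, 0.1, -2.4]
grip_width: 0.0127
grasp_force: 97.6
```

>>> servo_tool(motion=[[0, 0.65, 0, 0, 0, 0], [0, 1.25, 0, 0, 0, 0], [0, 1.8, 0, 0, 0, 0], [0, 2.3, 0, 0, 0, 0], [0, 2.7, 0, 0, 0, 0], [0, 3.0, 0, 0, 0, 0], [0, 3.25, 0, 0, 0, 0], [0, 3.4, 0, 0, 0, 0]])

```text
clock: 7.52
position: [0.5338, 0.2847, 0.1771]
eef_rot: [-180.0, 0.0, 103.3]
ft_force: [-0.8, -0.0, -3.3]
grip_width: 0.0128
grasp_force: 97.6
```

>>> servo_tool(motion=[[0, 0, -0.1, 0, 0, 0], [0, 0, -0.3, 0, 0, 0], [0, 0, -0.6, 0, 0, 0], [0, 0, -0.9, 0, 0, 0], [0, 0, -1.2, 0, 0, 0], [0, 0, -1.4, 0, 0, 0], [0, 0, -1.5, 0, 0, 0], [0, 0, -1.5, 0, 0, 0]])

```text
clock: 8.18
position: [0.5334, 0.2834, 0.1307]
eef_rot: [-179.9, 0.0, 103.2]
ft_force: [-0.4, 0.0, -3.4]
grip_width: 0.0126
grasp_force: 97.6
```

>>> servo_tool(motion=[[0, 0, 0, 0, 0, 0], [0, 0, 0, 0, 0, 0], [0, 0, 0, 0, 0, 0]])

```text
clock: 8.43
position: [0.5342, 0.284, 0.1331]
eef_rot: [179.9, -0.0, 103.2]
ft_force: [-0.1, 0.1, -3.0]
grip_width: 0.0125
grasp_force: 97.6
```

```bash
python3 - <<'E'
from h import *
s=r.get_state(); print(s["clock"],s["position"],s["eef_rot"],s["ft_force"],s["qpos"])
a=cv2.resize(r.camera("top")[150:240,150:240],None,fx=4,fy=4,interpolation=2);b=cv2.resize(r.camera("scene")[160:250,270:360],None,fx=4,fy=4,interpolation=2)
cv2.imwrite("pics/over.png",np.hstack([a,b]))
E
```

```text
8.4333 [0.53418568 0.28397279 0.13309327] [ 1.79926957e+02 -1.52279424e-02  1.03237953e+02] [-0.07597701  0.09677012 -2.96944513] [2.47731499e+01 6.05493026e+00 7.95614717e+01 3.14893625e-04
 9.43089854e+01 1.15352303e+01]
```

View pics/over.png

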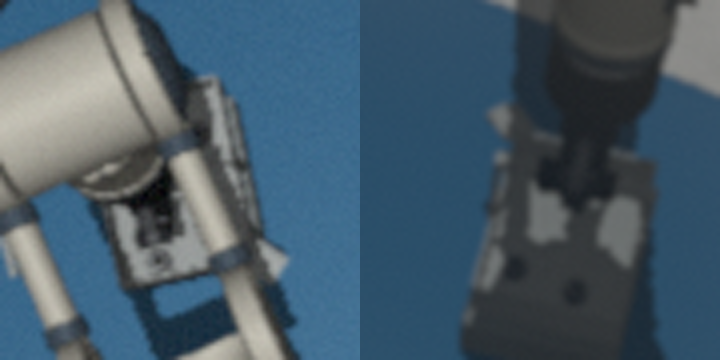

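The tray sits squarely over the demag. Pressing down gradually while watching the force.

>>> servo_tool(motion=[[0, 0, -0.05, 0, 0, 0], [0, 0, -0.13, 0, 0, 0], [0, 0, -0.22, 0, 0, 0], [0, 0, -0.31, 0, 0, 0], [0, 0, -0.39, 0, 0, 0], [0, 0, -0.45, 0, 0, 0], [0, 0, -0.5, 0, 0, 0], [0, 0, -0.5, 0, 0, 0]])

```text
clock: 9.2
position: [0.5338, 0.2838, 0.1179]
eef_rot: [180.0, -0.0, 103.2]
ft_force: [-3.3, -0.9, 2.7]
grip_width: 0.0126
grasp_force: 98.5
```

>>> servo_tool(motion=[[0, 0, -0.05, 0, 0, 0], [0, 0, -0.1, 0, 0, 0], [0, 0, -0.15, 0, 0, 0], [0, 0, -0.2, 0, 0, 0], [0, 0, -0.2, 0, 0, 0], [0, 0, -0.2, 0, 0, 0]])

```text
clock: 9.7
position: [0.534, 0.2839, 0.1124]
eef_rot: [179.9, -0.0, 103.2]
ft_force: [-3.3, -2.0, 7.1]
grip_width: 0.0126
grasp_force: 99.2
```

>>> servo_tool(motion=[[0, 0, -0.03, 0, 0, 0], [0, 0, -0.06, 0, 0, 0], [0, 0, -0.06, 0, 0, 0], [0, 0, -0.06, 0, 0, 0], [0, 0, -0.06, 0, 0, 0]])

```text
clock: 10.12
position: [0.5341, 0.2839, 0.1116]
eef_rot: [179.9, -0.0, 103.2]
ft_force: [-5.6, -1.9, 9.9]
grip_width: 0.0126
grasp_force: 99.7
```

>>> servo_tool(motion=[[0, 0, -0.03, 0, 0, 0], [0, 0, -0.05, 0, 0, 0], [0, 0, -0.05, 0, 0, 0], [0, 0, -0.05, 0, 0, 0]])

```text
clock: 10.45
position: [0.5341, 0.2839, 0.1115]
eef_rot: [179.8, -0.0, 103.2]
ft_force: [-7.9, -3.7, 15.5]
grip_width: 0.0124
grasp_force: 100.5
```

The position stopped at 0.1115 while the force kept rising to 15.5 N, so the plate is against its stop, after about 8 mm of travel. Lifting clear.

>>> servo_tool(motion=[[0, 0, 0.05, 0, 0, 0], [0, 0, 0.15, 0, 0, 0], [0, 0, 0.3, 0, 0, 0], [0, 0, 0.5, 0, 0, 0], [0, 0, 0.8, 0, 0, 0], [0, 0, 1.2, 0, 0, 0], [0, 0, 1.7, 0, 0, 0], [0, 0, 2.3, 0, 0, 0]])

```text
clock: 11.12
position: [0.5336, 0.2836, 0.1766]
eef_rot: [-179.9, 0.0, 103.2]
ft_force: [0.5, 0.2, -3.0]
grip_width: 0.0126
grasp_force: 97.6
```

>>> servo_tool(motion=[[0, 0, 0.6, 0, 0, 0], [0, 0, 1.2, 0, 0, 0], [0, 0, 1.9, 0, 0, 0], [0, 0, 2.6, 0, 0, 0], [0, 0, 3.2, 0, 0, 0], [0, 0, 3.7, 0, 0, 0], [0, 0, 4.1, 0, 0, 0], [0, 0, 4.4, 0, 0, 0]])

```text
clock: 11.78
position: [0.5341, 0.2839, 0.3109]
eef_rot: [179.9, -0.0, 103.2]
ft_force: [1.1, 0.6, -2.1]
grip_width: 0.0129
grasp_force: 97.6
```

>>> servo_tool(motion=[[0, 0, 0.2, 0, 0, 0], [0, 0, 0.3, 0, 0, 0], [0, 0, 0.3, 0, 0, 0], [0, 0, 0.3, 0, 0, 0], [0, 0, 0.3, 0, 0, 0]])

```text
clock: 12.2
position: [0.5338, 0.2838, 0.3168]
eef_rot: [-179.9, 0.0, 103.2]
ft_force: [-0.2, 0.1, -2.7]
grip_width: 0.0126
grasp_force: 97.6
```

>>> servo_tool(motion=[[0, 0, 0, 0.01, -0.006, 0], [0, 0, 0, 0.03, -0.019, 0], [0, 0, 0, 0.055, -0.034, 0], [0, 0, 0, 0.08, -0.05, 0], [0, 0, 0, 0.105, -0.065, 0], [0, 0, 0, 0.13, -0.081, 0], [0, 0, 0, 0.15, -0.093, 0], [0, 0, 0, 0.17, -0.106, 0]])

```text
clock: 12.87
position: [0.5337, 0.2835, 0.318]
eef_rot: [171.7, -8.1, 103.8]
ft_force: [-0.1, 0.9, -3.3]
grip_width: 0.0129
grasp_force: 97.6
```

>>> servo_tool(motion=[[0, 0, 0, 0.015, -0.009, 0], [0, 0, 0, 0.03, -0.019, 0], [0, 0, 0, 0.045, -0.028, 0], [0, 0, 0, 0.06, -0.037, 0], [0, 0, 0, 0.075, -0.047, 0], [0, 0, 0, 0.09, -0.056, 0], [0, 0, 0, 0.105, -0.065, 0], [0, 0, 0, 0.12, -0.075, 0]])

```text
clock: 13.53
position: [0.5339, 0.2838, 0.3179]
eef_rot: [165.8, -13.7, 105.0]
ft_force: [0.4, -0.0, -1.8]
grip_width: 0.0125
grasp_force: 97.7
```

>>> servo_tool(motion=[[0, 0, 0, 0.02, -0.012, 0], [0, 0, 0, 0.05, -0.031, 0], [0, 0, 0, 0.08, -0.05, 0], [0, 0, 0, 0.11, -0.068, 0], [0, 0, 0, 0.14, -0.087, 0], [0, 0, 0, 0.17, -0.106, 0], [0, 0, 0, 0.2, -0.124, 0], [0, 0, 0, 0.23, -0.143, 0]])

```text
clock: 14.2
position: [0.5338, 0.2836, 0.318]
eef_rot: [153.4, -24.0, 109.0]
ft_force: [0.9, 0.2, -3.4]
grip_width: 0.0125
grasp_force: 97.7
```

>>> servo_tool(motion=[[0, 0, 0, 0, 0, 0], [0, 0, 0, 0, 0, 0], [0, 0, 0, 0, 0, 0], [0, 0, 0, 0, 0, 0], [0, 0, 0, 0, 0, 0], [0, 0, 0, 0, 0, 0]])

```text
clock: 14.7
position: [0.534, 0.2841, 0.3181]
eef_rot: [153.5, -23.9, 109.0]
ft_force: [-0.9, 0.1, -2.9]
grip_width: 0.0129
grasp_force: 97.8
```

```bash
python3 - <<'E'
from h import *
s=r.get_state(); print(s["clock"],s["position"],s["eef_rot"],s["ft_force"],s["qpos"])
M=R.from_euler("xyz",s["eef_rot"],degrees=True).as_matrix()
print("tilt",np.degrees(np.arccos(-M[2,2])), "slope along tray -x,-y:", -M[2,1]*-1, M[:,0],M[:,1])
cv2.imwrite("pics/w5.png",r.camera("wrist"))
E
```

```text
14.7 [0.53396498 0.2840692  0.31807168] [153.51365292 -23.91443174 108.96386489] [-0.92674844  0.07625561 -2.86037813] [ 10.9344153  -18.04466249  89.54081938  25.09921681  83.624137
   0.43601967]
tilt 35.094680326699496 slope along tray -x,-y: 0.40769761241767943 [-0.29707356  0.86453511  0.40537186] [0.90521269 0.11988595 0.40769761]
```

View pics/w5.png

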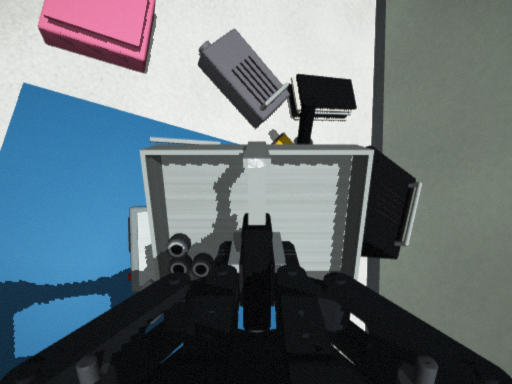

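The tilt is 35.1°. Three nuts lie in the lip corner, at about (179,244), (179,267) and (202,267). The fourth is probably hidden by the finger, so I'll use the last picture on enlarged views from all three cameras.

```bash
python3 - <<'E'
from h import *
s=r.get_state(); M=R.from_euler("xyz",s["eef_rot"],degrees=True).as_matrix()
# tray frame: x=tool y, y=tool x, z=-tool z ; origin .0636 ahead of TCP
T=np.c_[M[:,1],M[:,0],-M[:,2]]; O=s["position"]+M[:,2]*.0636+T@np.array([.0005,-.0022,0])
out=[]
for n,w in(("wrist",50),("scene",32),("top",32)):
    c=cam(n); im=r.camera(n); u,v=proj(c,O+T@np.array([-.060,-.040,.009])).astype(int)
    print(n,u,v,[proj(c,O+T@np.array(p)).round(0).tolist() for p in((-.072,-.052,.003),(-.072,.052,.003),(.072,-.052,.003),(-.063,-.043,.015),(-.027,-.043,.015))])
    a=im[max(0,v-w):v+w,max(0,u-w):u+w]; a=cv2.resize(a,(265,265),interpolation=2); out.append(np.clip(a.astype(float)*(1.3 if n=="wrist" else 1.8),0,255).astype(np.uint8))
cv2.imwrite("pics/fin.png",np.hstack(out))
E
```

```text
wrist 183 261 [[172.0, 271.0], [159.0, 148.0], [340.0, 271.0], [178.0, 269.0], [223.0, 269.0]]
scene 325 179 [[323.0, 180.0], [360.0, 175.0], [311.0, 202.0], [325.0, 177.0], [322.0, 182.0]]
top 189 197 [[193.0, 200.0], [158.0, 210.0], [185.0, 152.0], [191.0, 199.0], [189.0, 187.0]]
```

View pics/fin.png

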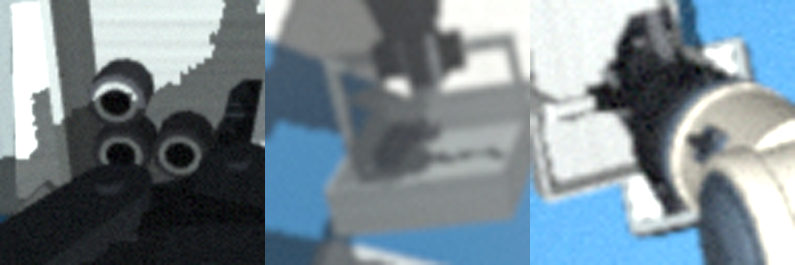

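```bash
python3 - <<'E'
from h import *
s=r.get_state(); M=R.from_euler("xyz",s["eef_rot"],degrees=True).as_matrix()
T=np.c_[M[:,1],M[:,0],-M[:,2]]; O=s["position"]+M[:,2]*.0636+T@np.array([.0005,-.0022,0]); c=cam("scene")
print(s["clock"])
for n,p in dict(n00=(-.063,-.043,.015),n01=(-.063,-.025,.015),n10=(-.045,-.043,.015),n20=(-.027,-.043,.015),n11=(-.045,-.025,.015),n30=(-.009,-.043,.015)).items(): print(n,proj(c,O+T@np.array(p)).round(1))
g=cv2.cvtColor(sum(r.camera("scene").astype(np.float32) for _ in range(4))/4,cv2.COLOR_BGR2GRAY).astype(int)
print("     "+" ".join(f"{u:3d}" for u in range(312,344)))
for v in range(166,196): print(v,":"," ".join(f"{x:3d}" for x in g[v,312:344]))
w=cv2.cvtColor(r.camera("wrist"),cv2.COLOR_BGR2GRAY)
print(w[236:290:3,196:236:2])
E
```

```text
14.9
n00 [324.6 177. ]
n01 [330.9 176.2]
n10 [323.2 179.6]
n20 [321.7 182.2]
n11 [329.5 178.7]
n30 [320.2 184.8]
     312 313 314 315 316 317 318 319 320 321 322 323 324 325 326 327 328 329 330 331 332 333 334 335 336 337 338 339 340 341 342 343
166 :  47  46  48  50  52  56  60  60  57  63  84 105 113 113 104  81  52  40  41  41  46  59  74  92 116 134 141 140 140 138 138 136
167 :  48  46  45  46  47  49  52  56  59  71  97 121 132 134 125  98  64  46  46  48  52  63  79 102 124 135 135 131 129 125 123 120
168 :  50  46  46  47  48  50  51  53  56  64  85 105 118 126 126 107  75  56  55  56  61  69  82  99 114 118 115 110 106 102  99  96
169 :  54  48  48  50  51  51  53  52  53  56  64  74  86  99 109 101  78  62  59  62  66  72  79  87  92  92  89  86  83  81  79  79
170 :  57  51  50  51  52  53  53  53  54  55  57  58  62  71  81  81  70  62  62  64  69  74  76  77  78  77  77  75  76  75  76  76
171 :  60  52  50  51  52  52  53  54  55  58  59  58  58  60  63  65  63  60  61  64  69  74  76  75  76  75  76  76  77  76  77  78
172 :  61  51  48  48  50  52  53  54  55  57  58 
[... 3996 characters left out ...]
  92  99
  102 102]
 [ 45  15  10  16  36  77  45  27  22  18  12  18  17  17  17  21  23  22
   69 161]
 [  8   9  10   6  12  46  73  21  21  19  15  16  23  20  16  16  17  22
   14  20]
 [ 52  13   9   4  27  78  35  20  17  21  18  30  28  32  30  29  19  19
   18  21]
 [ 54  70  71  76  75  45  16  19  19  17  21  17  26  27  20  25  16  19
   17  17]
 [ 45  39  18  18  15  17  19  19  17  17  21  14  15  15  15  19  18  13
   22  21]
 [  3   7  13   9   8  18  23  15  17  16  18  18  18  16  22  24  16  14
   17  21]
 [  8  10  10  14  12  19  15  11  14  20  16  19  21  24  14  22  20  22
   15  15]
 [ 11  13   9  12  16  20  19  10   5  10  11  10  10  12  12  15  15  17
   19  18]]
```

```bash
python3 -c "
from workcell import r
print(r.hand_in())"
```

```text
the job is handed in; nothing more can be done
None
```

I pressed the plate home, then lifted the tray and handed the job in still gripping it tilted 35° toward the lip, clear of everything; three nuts were visible in the lip corner, while the fourth, hidden behind a finger, is placed there only by the scene camera's pixels.

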